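Take the lid off the pan and park it on edge in the lid rack

TASK

Lift the flat lid off the pan by its knob, prop it leaning against the right-hand side of the wooden recipe box (right as seen from the robot) and let go of it there; then take it again by the top of its rim and stand it on edge in the free groove of the wooden lid rack. Lower it until it has settled on both rails, still in your grip, and only then let go: it must never be dropped or let fall, and the pan, the honey jar and the spoon are to stay where they are.

Things in the scene. Friction and masses are not known exactly. Their poses are not given: they have to be found in the camera images.
- board: Wooden cover board laid over the range, fixed; all the things of this job stand on it. Its flat top is level at z = 60 mm above the range top, 572 mm along x and 732 mm along y. Origin below its centre, on the range top.
- lid: Flat round pan lid, steel with a black rim, 196 mm across, 9 mm thick, about 0.3 kg, flat on both faces at the rim. Origin: centre of its flat underside; z: its axis, towards the knob (up at the start, lid level on the pan). The steel face swells to 12 mm along z at most. It is the same all round: its x and y axes mean nothing.
- knob (a point): Centre of the lid's round black knob, 35 mm above the lid's origin along its z. The knob is 36 mm in diameter and reaches from 21 to 49 mm along z, on a thin stem.
- pan: Low steel pan, loose, 180 mm across its rim (224 mm over its two loop handles), 62 mm high, the lid lying loose on its rim. Origin at the centre of its underside, z up.
- recipe_box: Wooden box with its lid shut, fast to the board, flat on top, 95 mm high. Origin on the board; x away from the robot, y to its left, z up. Its right-hand side is an upright wall at y = -75 mm, from x = -47 to +57 mm. The other sides: y = +75 mm, x = -47 mm (a small clasp there stands out further), x = +57 mm.
- prop_edge (a point): Middle of the level top edge of the recipe box's right-hand wall, 95 mm above the board; axes as the box's (the edge runs along x, -y points away from the box). With its rim on the board 75 to 95 mm out from this wall and its flat underside on this edge (45 to 52 degrees steep, knob facing up and away from the box), the pan lid stays put by friction.
- rack: Light wooden rack, fast to the board, 150 mm along x, 162 mm along y. Origin: centre of its underside, z up. Two rails along y, tops 28 mm high, at x = -62 to -40 and 40 to 62 mm. Tapered upright pegs on them, tops 103 mm high, form two V grooves for lids on edge in the xz plane. The groove at y = -35 mm holds a fixed smaller lid (156 mm, top 173 mm high, knob towards -y); y = +35 mm is free.
- groove (a point): The free groove: point on its centre plane midway between the rails, level with the rail tops; axes as the rack's. Its pegs stand at x = -51 and +51, y = -15.5 and +15.5 mm: 13 mm clear between them for the first 10 mm above the rails, 24 mm at 70 mm. The lid settled on both rails has its centre 89 to 90 mm above this point and may lean a few degrees on the pegs.
- honey_jar: Honey jar with a black cap, 65 mm across, 86 mm high, loose bystander. Origin at the centre of its underside.
- spoon: Tablespoon lying on the board, 191 mm long along its x, 38 mm wide, 13 mm high, loose bystander. Origin at the middle of its underside.

How it is judged:
By the outcome, as a careful person would: the job done as asked, in the order asked, and still so for the second after the job is handed in, with the robot touching nothing.
It also fails if it takes over 66 s, if anything falls off the work surface, if the arm or the gripper's body presses on something with over 40 N, if the wrist force passes 120 N, or if a joint passes its speed limit or range.

ROBOT

A 6-joint arm with a two-finger parallel gripper is mounted at the origin on a cart in front of the work surface, level with it; the furniture and walls round the work are solid. World frame = base frame: x ahead of the robot, y to its left, z up, the work surface at z = 0. Lengths are in m, angles in rad, forces in N, time in s.
With the tool pointing down it reaches from about 0.375 to 0.925 m from the base axis. Payload 5.7 kg.
Tool frame: the origin (TCP) lies where the fingers leave the gripper's body, on its centre line; the fingertips stand 80 mm ahead of it and the grasp point (between the pads) lies 61 mm ahead of it; z points along the fingers, y is the line along which they close (so a half turn about z gives the same grasp; the last joint's range is limited). The gripper opens to 88 mm and grips with 3 to 60 N. Pads are 20 mm wide; open, the fingers measure 115 mm over their backs; the gripper's body (75 mm by 178 mm) begins 61 mm behind the grasp point.
Start: joints at [-1.311, 0.359, 1.51, -0, 1.272, -0.115], TCP at [0.22, -0.558, 0.303] pointing down, gripper open.
Joint ranges: [-2.97, 2.97], [-1.01, 2.36], [0.21, 2.38], [-0.96, 4.11], [0.2, 2.71], [-2.98, 2.98]. Speed limits (rad/s): [2.39, 2.39, 3.14, 3.14, 3.14, 3.14].

INTERFACE

Orientations are given as a rotation vector (axis times angle).
In Python, from bench import manip gives the robot as it stands. The module is installed in compiled form; this text tells all that it offers.
- The arm moves only by the tool servo_tool, never from a script. Its argument "moves" is a list of rows, each a list of 3 entries, a list of its own where there are three numbers: the shift along the tool's x, y, z normalised to -1 to 1, where 1 is 50 cm, then the turn about the tool's z normalised to -1 to 1, where 1 is pi rad, then the closure, from 0 (fully open) to 1 (shut). In form: [[[x, y, z], turn, jaw], ...]. A call has 1 to 5 rows; each row is the pose to reach, as a shift and turn from the pose commanded when the call began, along the tool's axes at that moment, turning the shorter way round; what a row does not reach only later rows make up. A row lasts 1/12 s, in which the tool goes at most 41.7 mm and 7.16 degrees, less where a joint would pass 70% of its speed; a pose out of reach is approached as far as the arm can. A call with a number of a shift or a turn outside -1 to 1 is refused whole. A call with a gripper value outside its range is refused whole. The fingers move at their own pace and stop on an object; "force" is the grip in N (left out, the last holds). Time passes only in rows, so rows that repeat a pose let the fingers close. It gives the time, the measured TCP pose, the force, the opening and the grip force at its end, in the units of the state.
- manip.read_state(): the state, without advancing time (a new reading comes with each control period).
- manip.get_image(name): name is "side" or "top"; returns the picture (480x640x3 uint8, blue, green, red); there is no depth.
- manip.get_calibration(name): a dict with "intrinsics" (3x3 intrinsics, pixels), "D" ([k1, k2, p1, p2, k3] as OpenCV has them; the pictures are not rectified), "pose" (4x4, takes a point from camera to world coordinates). Camera axes: x right, y up, looking along -z (the intrinsics and any distortion apply to the point x, -y, -z); pixel columns grow to the right and rows downward; lengths in m; the calibration is good to about 2 mm. A picture is of the moment at which its call begins. get_calibration takes no time and is no camera call.
- manip.finish_job(): hands the job in; it is judged then, once.
Trained networks look in the newest picture that a camera, given by its name, has taken for a name from the list of things; names that differ only in an ending like _2 or _b are one class to them, and where a whole thing is asked for, a point or a joint stands for the part that bears it (a point fixed in the world has none). Each returns a list of dicts, best first, with "conf" (0 to 1); they miss things now and then, are a little off and sometimes report something else, mostly with a low value. They report only what shows in the picture. A call takes as long as a camera call.
- manip.search_frame(camera, target): "xyz" ([x, y, z] in m, in world coordinates, good to about 4 mm: the middle of the surface that is visible of it).
The state is a dict: "clock": time; "joint_pos": joint angles; "qd": joint speeds; "joint_torque": joint torques, N m; "position": TCP position; "orientation": TCP orientation; "contact_force": force on the tool from outside, world axes, zero at the start; "ft_torque": the same for the moment, N m; "grip_width": opening from 0.0 (shut) to 1.0 (fully open); "finger_force": force on a finger pad.
Only numpy, scipy, OpenCV 4.12 (cv2) and the standard library are available. Lean on these libraries where they do the work, as an engineer would, in place of code of your own. Each camera call takes 0.05 s, during which the arm holds its last target. There are 200 camera calls.

## Working session

There is one attempt and no reset: what is moved stays moved. The work goes in short steps, Python scripts to look and compute and a tool call to move; the robot and the scene stay as the last step left them, time stands still between calls to the robot, and variables do not carry over. Pictures are saved under pics/ and viewed, at most 10 in all, crops included, and the job is handed in when it is done.

Besides the shell and the picture viewer there is one more tool, called after "Emit:" in YAML: its name, and indented under it one key for each argument. servo_tool: Moves the arm, as the interface text tells. Its arguments: {"type":"object","properties":{"moves":{"type":"array","items":{"type":"array"}},"force":{"type":"number"}},"required":["moves"]}

```bash
mkdir -p pics; cat > h.py <<'E'
import numpy as np, cv2
from bench import manip
def snap(cam,fn=None):
    im=manip.get_image(cam)
    if fn: cv2.imwrite('pics/'+fn,im)
    return im
def proj(cam,P):
    c=manip.get_calibration(cam);M=np.linalg.inv(np.array(c['pose']))
    P=np.atleast_2d(np.asarray(P,float));q=P@M[:3,:3].T+M[:3,3];q=q*[1,-1,-1]
    return cv2.projectPoints(q,np.zeros(3),np.zeros(3),np.array(c['intrinsics']),np.array(c['D'],float))[0][:,0]
def ray(cam,uv,z):
    c=manip.get_calibration(cam);T=np.array(c['pose'])
    n=cv2.undistortPoints(np.array(uv,float).reshape(-1,1,2),np.array(c['intrinsics']),np.array(c['D'],float))[:,0]
    d=np.c_[n[:,0],-n[:,1],-np.ones(len(n))]@T[:3,:3].T
    o=T[:3,3];return o+d*((z-o[2])/d[:,2])[:,None]
E
python3 - <<'E'
from h import *
np.set_printoptions(precision=4,suppress=True)
s=manip.read_state();print(s)
for c in('side','top'):
    snap(c,c+'0.png');print(c,np.array(manip.get_calibration(c)['pose']))
    for t in('lid','knob','pan','recipe_box','prop_edge','rack','groove','honey_jar','spoon','board'):
        try:print(c,t,[(np.round(d['xyz'],4),round(d['conf'],2)) for d in manip.search_frame(c,t)][:3])
        except Exception as e:print(t,e)
E
```

```text
{'clock': 0.0, 'joint_pos': array([-1.3111,  0.3595,  1.5114, -0.    ,  1.2725, -0.1151]), 'qd': array([ 0.0003,  0.0005, -0.0005, -0.0006,  0.0002,  0.0009]), 'joint_torque': array([  0.0016, -51.5366, -27.0724,   0.0676,   0.0348,  -0.0001]), 'position': array([ 0.2195, -0.5578,  0.3018]), 'orientation': array([-3.0848, -0.5849,  0.0002]), 'contact_force': array([-0.6487, -0.1814, -0.1622]), 'ft_torque': array([ 0.0085, -0.0168,  0.0453]), 'finger_force': 0.0, 'grip_width': 1.0048657951946713}
side [[-0.9682  0.1622 -0.1905  0.2847]
 [-0.2501 -0.6487  0.7188  0.6941]
 [-0.0069  0.7436  0.6686  1.0097]
 [ 0.      0.      0.      1.    ]]
side lid [(array([ 0.6423, -0.014 ,  0.1302]), 0.91), (array([ 0.4521, -0.0182,  0.1572]), 0.25)]
side knob [(array([ 0.6464, -0.0146,  0.1278]), 0.98)]
side pan [(array([0.6132, 0.0483, 0.0922]), 0.59)]
side recipe_box [(array([ 0.4537, -0.0221,  0.1578]), 0.89)]
side prop_edge [(array([ 0.452 , -0.0186,  0.1571]), 0.59)]
side rack [(array([ 0.481 , -0.4015,  0.1344]), 0.67)]
side groove [(array([ 0.4847, -0.3987,  0.1364]), 0.67)]
side honey_jar [
[... 286 characters left out ...]
997  0.0171  0.0157 -0.269 ]
 [ 0.0172  0.0863  0.9961  1.113 ]
 [ 0.      0.      0.      1.    ]]
top lid [(array([ 0.6501, -0.0295,  0.1369]), 0.74), (array([ 0.367 , -0.5436,  0.141 ]), 0.67)]
top knob [(array([ 0.6485, -0.0348,  0.1293]), 0.61)]
top pan [(array([ 0.6563, -0.1142,  0.1148]), 0.6)]
top recipe_box [(array([ 0.4587, -0.0664,  0.1546]), 0.58)]
top prop_edge [(array([ 0.4577, -0.0684,  0.1524]), 0.83)]
top rack [(array([ 0.4753, -0.3925,  0.0872]), 0.84)]
top groove [(array([ 0.4768, -0.3935,  0.0878]), 0.66)]
top honey_jar [(array([ 0.3619, -0.542 ,  0.1459]), 0.55)]
top spoon [(array([ 0.3821, -0.2682,  0.0683]), 0.95)]
top board [(array([ 0.5539, -0.2667,  0.0595]), 0.64)]
```

View pics/top0.png

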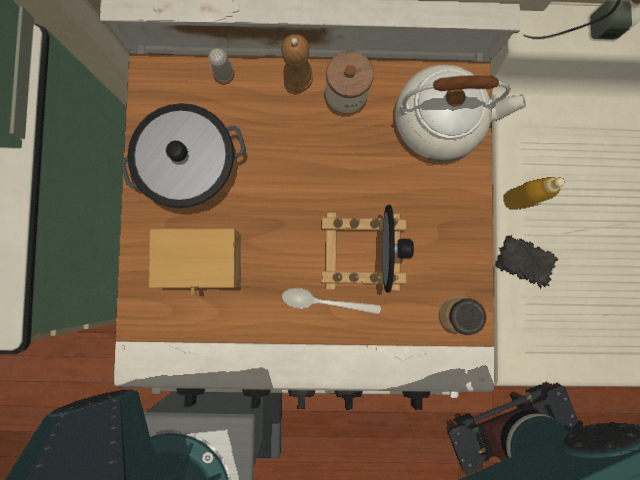

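View pics/side0.png

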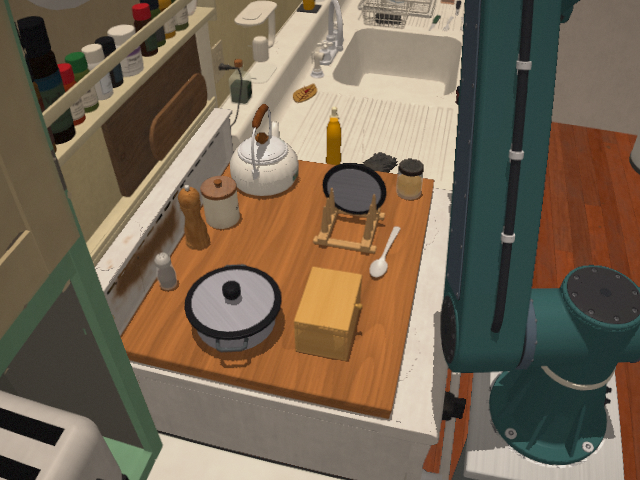

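```bash
python3 - <<'E'
import cv2
im=cv2.imread('pics/top0.png')
a=cv2.resize(im[200:310,140:260],None,fx=5,fy=5,interpolation=cv2.INTER_CUBIC)[:, :]
b=cv2.resize(im[195:305,310:430],None,fx=5,fy=5,interpolation=cv2.INTER_CUBIC)
import numpy as np
cv2.imwrite('pics/box.png',a);cv2.imwrite('pics/rack.png',b)
E
```

```text
(no output)
```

View pics/box.png

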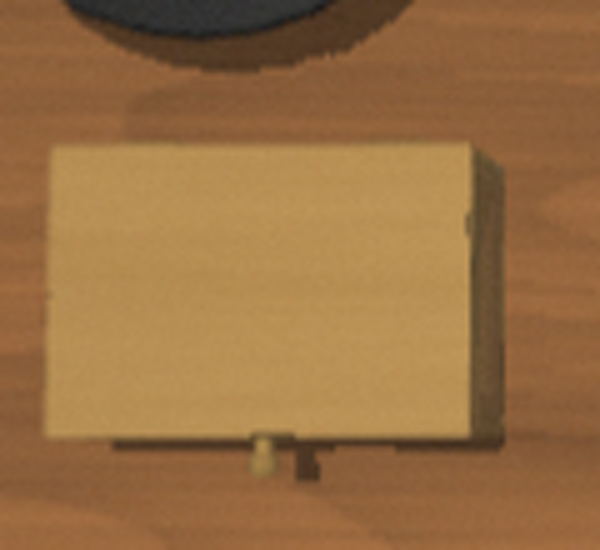

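View pics/rack.png

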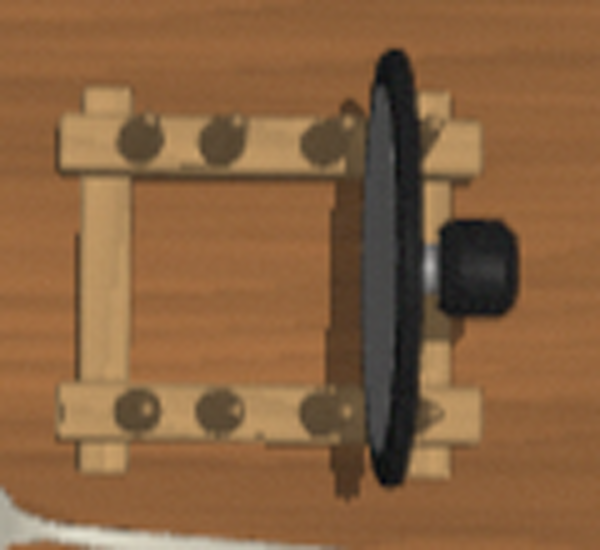

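```bash
python3 - <<'E'
from h import *
np.set_printoptions(precision=4,suppress=True)
def px(l,o): return (np.array(l,float)+.5)/5-.5+o
b=ray('top',px([(50,146),(472,146),(470,438),(45,438)],[140,200]),.155);print('box',b)
R=[310,195]
r=ray('top',px([(58,113),(482,121),(57,383),(482,389),(58,171),(482,177),(57,438),(482,440)],R),.088);print('rails',r, r.mean(0))
for z in(.088,.125,.163):
    p=ray('top',px([(140,139),(222,140),(138,411),(219,411)],R),z);print('pegs',z,p.tolist(),p.mean(0))
# highlights side = sunlit wall? lid rim
im=cv2.imread('pics/top0.png');g=im.max(2)
m=((g<75)).astype(np.uint8);sub=np.zeros_like(m);sub[95:215,115:240]=m[95:215,115:240]
inner=cv2.inRange(cv2.cvtColor(im,cv2.COLOR_BGR2HSV),(0,0,120),(180,60,255));x=np.zeros_like(inner);x[95:215,115:250]=inner[95:215,115:250]
n,l,st,ce=cv2.connectedComponentsWithStats(x);k=1+st[1:,4].argmax();c=max(cv2.findContours((l==k).astype(np.uint8),0,1)[0],key=len)
e=cv2.fitEllipse(cv2.convexHull(c));print('inner disc',e,ray('top',[e[0]],.131))
k=cv2.connectedComponentsWithStats(cv2.inRange(im[135:170,160:195],(0,0,0),(60,60,60)));print('knob',k[2],k[3]+[160,135],ray('top',[[176,151]],.165))
print(proj('side',[[.6485,-.03,.157]]),proj('top',[[.65,-.03,.157]]))
E
```

```text
box [[ 0.5089  0.0146  0.155 ]
 [ 0.5115 -0.1345  0.155 ]
 [ 0.4086 -0.1368  0.155 ]
 [ 0.4061  0.0121  0.155 ]]
rails [[ 0.543  -0.2898  0.088 ]
 [ 0.5429 -0.4515  0.088 ]
 [ 0.4406 -0.291   0.088 ]
 [ 0.4409 -0.4517  0.088 ]
 [ 0.5209 -0.2902  0.088 ]
 [ 0.5214 -0.4516  0.088 ]
 [ 0.42   -0.2913  0.088 ]
 [ 0.4217 -0.4518  0.088 ]] [ 0.4814 -0.3711  0.088 ]
pegs 0.088 [[0.5336446407194411, -0.32112801753914855, 0.08800000000000008], [0.533814801177899, -0.35232272596788966, 0.08800000000000008], [0.430585719147664, -0.3216850555766783, 0.08800000000000008], [0.4310647369623177, -0.35223394080649545, 0.08800000000000008]] [ 0.4823 -0.3368  0.088 ]
pegs 0.125 [[0.52946528233298, -0.31924575116767784, 0.125], [0.5296293005991731, -0.3493144406696551, 0.125], [0.43012642426257475, -0.3197826820971506, 0.125], [0.43058815122398036, -0.3492288603393743, 0.125]] [ 0.48   -0.3344  0.125 ]
pegs 0.163 [[0.5251729683144524, -0.3173126127321134, 0.16300000000000003], [0.5253306783831845, -0.34622485036336015, 0.16300000000000003], [0.42965471600221283, -0.31782889311817614, 0.16300000000000003], [0.4300986847900123, -0.34614256148124983, 0.16300000000000003]] [ 0.4776 -0.3319  0.163 ]
inner disc ((179.85975646972656, 154.7173309326172), (87.86488342285156, 90.22622680664062), 64.92449188232422) [[ 0.6487 -0.0278  0.131 ]]
knob [[  0   0  35  35 895]
 [  6   6  21  21 330]] [[177.2469 152.3922]
 [176.3303 150.9364]] [[ 0.6473 -0.029   0.165 ]]
[[232.4501 288.557 ]] [[177.6984 150.6055]]
```

Emit:
servo_tool:
  moves:
    - [[0.07,-0.04,-0.05],0,0]
    - [[0.15,-0.085,-0.1],0,0]
    - [[0.225,-0.13,-0.14],0,0]
    - [[0.3,-0.17,-0.14],0,0]
    - [[0.3,-0.17,-0.14],0,0]

```text
clock: 1.52
position: [0.3302, -0.4218, 0.3745]
orientation: [3.085, 0.587, 0.004]
contact_force: [0.2, -0.6, 0.3]
grip_width: 0.999
finger_force: 0.0
```

Emit:
servo_tool:
  moves:
    - [[0.06,-0.034,0],0,0]
    - [[0.12,-0.068,0],0,0]
    - [[0.18,-0.102,0],0,0]
    - [[0.24,-0.136,0],0,0]
    - [[0.3,-0.17,0],0,0]

```text
clock: 1.93
position: [0.4374, -0.2889, 0.3729]
orientation: [3.086, 0.585, 0.0]
contact_force: [0.4, -0.4, -1.2]
grip_width: 1.001
finger_force: 0.0
```

Emit:
servo_tool:
  moves:
    - [[0.06,-0.034,0],0,0]
    - [[0.12,-0.068,0],0,0]
    - [[0.18,-0.102,0],0,0]
    - [[0.24,-0.136,0],0,0]
    - [[0.3,-0.17,0],0,0]

```text
clock: 2.35
position: [0.5459, -0.1547, 0.3728]
orientation: [3.086, 0.585, 0.0]
contact_force: [0.3, 0.8, -0.8]
grip_width: 1.0
finger_force: 0.0
```

Emit:
servo_tool:
  moves:
    - [[0.06,-0.034,0],-0.035,0]
    - [[0.12,-0.068,0],-0.07,0]
    - [[0.18,-0.102,0],-0.11,0]
    - [[0.24,-0.136,0],-0.15,0]
    - [[0.285,-0.16,0],-0.19,0]

```text
clock: 2.77
position: [0.6497, -0.0271, 0.3726]
orientation: [-2.774, -1.474, -0.001]
contact_force: [0.5, 0.2, 0.6]
grip_width: 1.004
finger_force: 0.0
```

Emit:
servo_tool:
  moves:
    - [[0,0,0],-0.038,0]
    - [[0,0,0],-0.076,0]
    - [[0,0,0],-0.114,0]
    - [[0,0,0],-0.152,0]
    - [[0,0,0],-0.19,0]

```text
clock: 3.18
position: [0.6484, -0.0295, 0.3725]
orientation: [-2.219, -2.224, 0.0]
contact_force: [-0.4, -1.0, -0.3]
grip_width: 0.998
finger_force: 0.0
```

```bash
cat >> h.py <<'E'
from scipy.spatial.transform import Rotation as Ro
def to(p):
    s=manip.read_state();R=Ro.from_rotvec(s['orientation']).as_matrix()
    print('t',round(s['clock'],2),'pos',np.round(s['position'],4),'yawx',round(np.degrees(np.arctan2(R[1,0],R[0,0])),2),'F',np.round(s['contact_force'],1),'M',np.round(s['ft_torque'],2),'w',round(s['grip_width']*88,1),'ff',round(s['finger_force'],1))
    if p is not None: print('norm shift',np.round(R.T@(np.array(p)-s['position'])/.5,4))
E
python3 - <<'E'
from h import *
to([.648,-.029,.221])
for t in('knob','lid'):
  for c in('top','side'):
    snap(c);print(c,t,[(np.round(d['xyz'],4),round(d['conf'],2)) for d in manip.search_frame(c,t)][:2])
print(proj('side',[[.648,-.029,.157],[.648,-.029,.171],[.648,-.029,.143]]))
im=cv2.imread('pics/side0.png')[275:305,215:250];k=cv2.connectedComponentsWithStats(cv2.inRange(im,(0,0,0),(60,60,60)));print(k[2],k[3]+[215,275])
E
```

```text
t 3.18 pos [ 0.6484 -0.0295  0.3725] yawx 90.12 F [-0.4 -1.  -0.3] M [-0.05 -0.05 -0.05] w 87.8 ff 0.0
norm shift [ 0.0009 -0.0007  0.303 ]
top knob [(array([ 0.6452, -0.0402,  0.1298]), 0.91)]
side knob [(array([ 0.6469, -0.0144,  0.1296]), 0.82), (array([ 0.4532, -0.0209,  0.1551]), 0.74)]
top lid [(array([ 0.6436, -0.0414,  0.1374]), 0.86)]
side lid [(array([ 0.6442, -0.0119,  0.1283]), 0.61)]
[[232.51120867 288.96337319]
 [231.76697146 284.09173778]
 [233.24503767 293.7541104 ]]
[[  0   0  35  30 776]
 [  7   6  19  19 274]] [[232.33762887 289.28737113]
 [231.04379562 290.10218978]]
```

Emit:
servo_tool:
  moves:
    - [[0,0,0.07],0,0]
    - [[0,0,0.14],0,0]
    - [[0,0,0.21],0,0]
    - [[0,0,0.26],0,0]
    - [[0,0,0.28],0,0]

```text
clock: 4.0
position: [0.6461, -0.0294, 0.2284]
orientation: [-2.224, -2.212, 0.006]
contact_force: [-0.2, 0.7, -0.3]
grip_width: 1.001
finger_force: 0.0
```

Emit:
servo_tool:
  moves:
    - [[0,0,0.012],0,0]
    - [[0,0,0.022],0,0]
    - [[0,0,0.022],0,0]
    - [[0,0,0.022],0,0.6]
    - [[0,0,0.022],0,0.75]
  force: 12

```text
clock: 4.42
position: [0.6493, -0.0298, 0.2233]
orientation: [2.225, 2.215, 0.003]
contact_force: [0.2, 0.7, 0.0]
grip_width: 0.886
finger_force: 0.0
```

Emit:
servo_tool:
  moves:
    - [[0,0,0],0,1]
    - [[0,0,0],0,1]
    - [[0,0,0],0,1]
    - [[0,0,0],0,1]
    - [[0,0,0],0,1]

```text
clock: 4.83
position: [0.6484, -0.0297, 0.2218]
orientation: [2.226, 2.217, 0.0]
contact_force: [-0.2, -0.3, -0.1]
grip_width: 0.507
finger_force: 0.0
```

```bash
python3 - <<'E'
from h import *
to(None);snap('side','grip.png')
E
```

```text
t 4.83 pos [ 0.6484 -0.0297  0.2218] yawx 89.76 F [-0.2 -0.3 -0.1] M [-0.06 -0.03  0.02] w 44.6 ff 0.0
```

Close further and lift.

Emit:
servo_tool:
  moves:
    - [[0,0,0],0,1]
    - [[0,0,0],0,1]
    - [[0,0,0],0,1]
    - [[0,0,0],0,1]
    - [[0,0,0],0,1]

```text
clock: 5.3
position: [0.6487, -0.0297, 0.2217]
orientation: [2.226, 2.216, 0.001]
contact_force: [2.3, -0.1, -0.8]
grip_width: 0.409
finger_force: 12.0
```

Emit:
servo_tool:
  moves:
    - [[0,0,-0.004],0,1]
    - [[0,0,-0.01],0,1]
    - [[0,0,-0.02],0,1]
    - [[0,0,-0.03],0,1]
    - [[0,0,-0.04],0,1]

```text
clock: 5.72
position: [0.6482, -0.0297, 0.242]
orientation: [-2.226, -2.217, 0.0]
contact_force: [0.4, 0.3, -4.3]
grip_width: 0.41
finger_force: 12.0
```

```bash
python3 - <<'E'
from h import *
to([.648,-.029,.33]);to([.475,-.181,.33]);snap('side','lift.png')
E
```

```text
t 5.72 pos [ 0.6482 -0.0297  0.242 ] yawx 89.76 F [ 0.4  0.3 -4.3] M [-0.11 -0.09  0.01] w 36.1 ff 12.0
norm shift [ 0.0014 -0.0004 -0.1759]
t 5.72 pos [ 0.6482 -0.0297  0.242 ] yawx 89.76 F [ 0.4  0.3 -4.3] M [-0.11 -0.09  0.01] w 36.1 ff 12.0
norm shift [-0.3041 -0.3452 -0.1758]
```

View pics/lift.png

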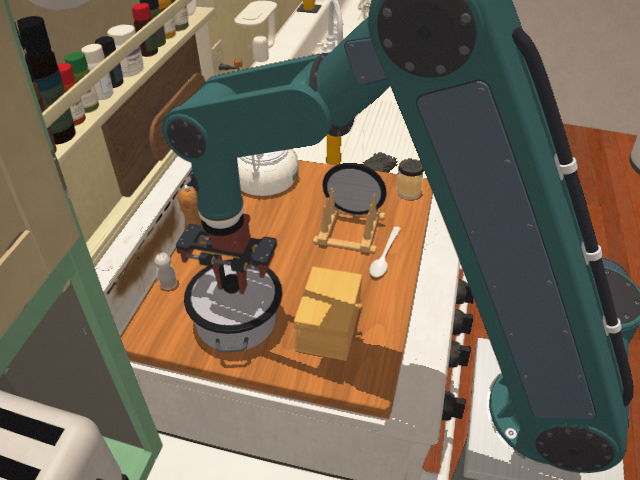

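Emit:
servo_tool:
  moves:
    - [[0,0,-0.02],0,1]
    - [[0,0,-0.045],0,1]
    - [[0,0,-0.075],0,1]
    - [[0,0,-0.1],0,1]
    - [[0,0,-0.116],0,1]

```text
clock: 6.18
position: [0.6489, -0.0297, 0.3019]
orientation: [2.225, 2.216, 0.002]
contact_force: [-0.0, -1.0, -4.1]
grip_width: 0.406
finger_force: 12.0
```

Emit:
servo_tool:
  moves:
    - [[-0.008,-0.009,0],-0.002,1]
    - [[-0.026,-0.03,0],-0.004,1]
    - [[-0.052,-0.06,0],-0.007,1]
    - [[-0.085,-0.097,0],-0.007,1]
    - [[-0.12,-0.137,0],-0.007,1]

```text
clock: 6.6
position: [0.5774, -0.09, 0.2984]
orientation: [-2.199, -2.241, 0.002]
contact_force: [0.4, -0.2, -2.7]
grip_width: 0.406
finger_force: 12.0
```

Emit:
servo_tool:
  moves:
    - [[-0.034,-0.039,0],0,1]
    - [[-0.068,-0.077,0],0,1]
    - [[-0.1,-0.114,0],0,1]
    - [[-0.13,-0.148,0],0,1]
    - [[-0.152,-0.174,0],0,1]

```text
clock: 7.02
position: [0.4906, -0.168, 0.2985]
orientation: [-2.2, -2.239, 0.003]
contact_force: [0.0, 0.5, -3.8]
grip_width: 0.41
finger_force: 12.0
```

Emit:
servo_tool:
  moves:
    - [[-0.015,-0.017,0],0,1]
    - [[-0.025,-0.028,0],0,1]
    - [[-0.032,-0.034,0.01],0,1]
    - [[-0.032,-0.034,0.03],0,1]
    - [[-0.032,-0.034,0.05],0,1]

```text
clock: 7.43
position: [0.4777, -0.1831, 0.2738]
orientation: [2.201, 2.241, 0.001]
contact_force: [0.2, 0.1, -3.5]
grip_width: 0.404
finger_force: 12.0
```

```bash
python3 - <<'E'
from h import *
to([.475,-.181,.255]);snap('side','hov.png')
to(None)
E
```

```text
t 7.43 pos [ 0.4777 -0.1831  0.2738] yawx 91.01 F [ 0.2  0.1 -3.5] M [-0.04 -0.09  0.01] w 35.6 ff 12.0
norm shift [ 0.0044 -0.0053  0.0377]
t 7.48 pos [ 0.4766 -0.1823  0.2716] yawx 91.03 F [-0.6 -0.1 -5.5] M [-0.02 -0.05  0.05] w 35.9 ff 12.0
```

View pics/hov.png

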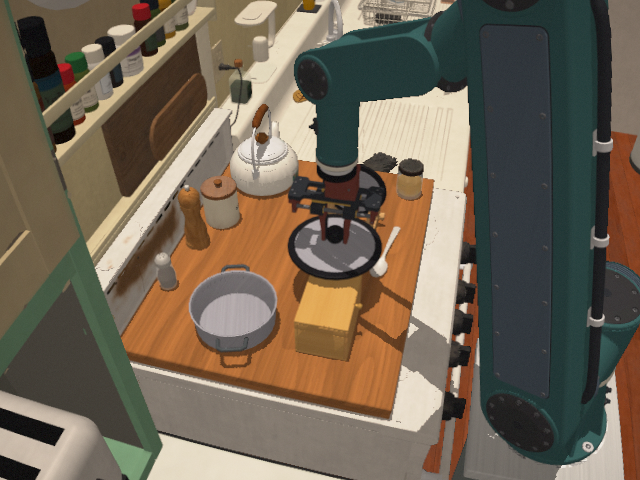

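Emit:
servo_tool:
  moves:
    - [[0.002,-0.002,0.012],0,1]
    - [[0.002,-0.002,0.024],0,1]
    - [[0.002,-0.002,0.034],0,1]
    - [[0.002,-0.002,0.042],0,1]
    - [[0.002,-0.002,0.048],0,1]
  force: 9

```text
clock: 7.9
position: [0.4768, -0.1827, 0.2506]
orientation: [2.2, 2.241, -0.001]
contact_force: [-0.2, -2.2, 0.6]
grip_width: 0.408
finger_force: 9.0
```

Emit:
servo_tool:
  moves:
    - [[0,0,0.005],0,1]
    - [[0,0,0.01],0,1]
    - [[0,0,0.015],0,1]
    - [[0,0,0.02],0,1]
    - [[0,0,0.024],0,1]

```text
clock: 8.32
position: [0.4769, -0.1829, 0.2389]
orientation: [2.2, 2.24, 0.001]
contact_force: [1.3, -3.8, 1.0]
grip_width: 0.408
finger_force: 9.0
```

```bash
python3 - <<'E'
from h import *
snap('side','piv.png');to([.475,-.181,.221])
im=cv2.imread('pics/piv.png')[150:350,260:420];cv2.imwrite('pics/pivc.png',cv2.resize(im,None,fx=3,fy=3))
E
```

```text
t 8.37 pos [ 0.4767 -0.1826  0.2385] yawx 91.01 F [ 1.9 -4.1 -0.6] M [-0.57 -0.33  0.01] w 36.1 ff 9.0
norm shift [ 0.0034 -0.0034  0.035 ]
```

View pics/pivc.png

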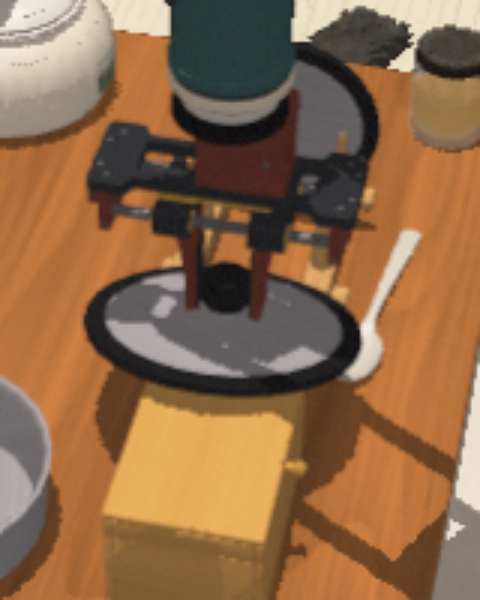

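Emit:
servo_tool:
  moves:
    - [[0,0,0.005],0,1]
    - [[0,0,0.01],0,1]
    - [[0,0,0.015],0,1]
    - [[0,0,0.02],0,1]
    - [[0,0,0.024],0,1]

```text
clock: 8.78
position: [0.4762, -0.182, 0.2262]
orientation: [-2.201, -2.241, -0.0]
contact_force: [1.6, -4.1, -0.6]
grip_width: 0.404
finger_force: 9.0
```

Emit:
servo_tool:
  moves:
    - [[0,0,0.003],0,1]
    - [[0,0,0.006],0,1]
    - [[0,0,0.008],0,1]
    - [[0,0,0.008],0,1]
    - [[0,0,0.008],0,1]

```text
clock: 9.2
position: [0.4758, -0.1818, 0.2223]
orientation: [-2.2, -2.24, 0.0]
contact_force: [0.2, -1.1, -1.9]
grip_width: 0.409
finger_force: 9.0
```

```bash
python3 - <<'E'
from h import *
snap('side','p2.png');to([.475,-.181,.221]);snap('top','p2t.png')
# predicted lid rim outline for several d, overlay check: lower/top rim points
w=-.1353
for d in(75,80,85,90,95):
    th=np.arctan2(95,d);c=np.array([.476,w-d/1e3+.098*np.cos(th),.06+.098*np.sin(th)]);u=np.array([0,np.cos(th),np.sin(th)]);n=np.array([0,-np.sin(th),np.cos(th)])
    P=[c+.098*u,c+.098*u+.009*n,c-.098*u+.009*n,c+.098*np.array([1,0,0]),c-.098*np.array([1,0,0]),c+.035*n]
    print(d,np.degrees(th).round(1),proj('side',P).round(0).tolist(),'top',proj('top',[P[0],P[2]]).round(0).tolist())
a=cv2.resize(cv2.imread('pics/p2.png')[190:330,270:410],None,fx=4,fy=4);cv2.imwrite('pics/p2c.png',a)
E
```

```text
t 9.25 pos [ 0.4758 -0.1818  0.2224] yawx 91.02 F [ 0.5 -1.5 -2. ] M [-0.18 -0.2  -0.03] w 35.5 ff 9.0
norm shift [ 0.0016 -0.0015  0.0028]
75 51.7 [[325.0, 263.0], [325.0, 258.0], [338.0, 271.0], [286.0, 261.0], [378.0, 277.0], [335.0, 253.0]] top [[201.0, 246.0], [283.0, 252.0]]
80 49.9 [[325.0, 264.0], [325.0, 260.0], [339.0, 269.0], [287.0, 261.0], [378.0, 277.0], [335.0, 253.0]] top [[201.0, 246.0], [285.0, 252.0]]
85 48.2 [[325.0, 265.0], [325.0, 261.0], [339.0, 268.0], [287.0, 261.0], [378.0, 277.0], [335.0, 252.0]] top [[202.0, 246.0], [288.0, 253.0]]
90 46.5 [[325.0, 266.0], [326.0, 262.0], [339.0, 266.0], [287.0, 260.0], [378.0, 277.0], [335.0, 252.0]] top [[203.0, 247.0], [290.0, 253.0]]
95 45.0 [[325.0, 267.0], [326.0, 263.0], [340.0, 265.0], [288.0, 260.0], [379.0, 276.0], [335.0, 252.0]] top [[204.0, 247.0], [293.0, 253.0]]
```

View pics/p2c.png

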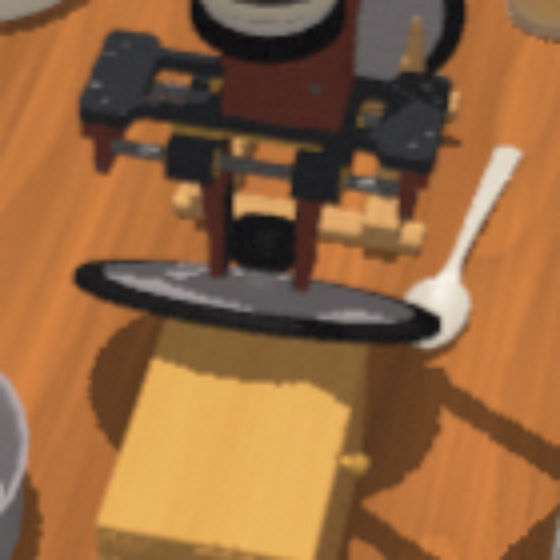

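Emit:
servo_tool:
  moves:
    - [[0,0,0.003],0,1]
    - [[0,0,0.006],0,1]
    - [[0,0,0.009],0,1]
    - [[0,0,0.009],0,1]
    - [[0,0,0.009],0,1]

```text
clock: 9.72
position: [0.4759, -0.1821, 0.2179]
orientation: [-2.201, -2.241, 0.0]
contact_force: [-0.3, 0.4, -1.4]
grip_width: 0.406
finger_force: 9.0
```

```bash
python3 - <<'E'
from h import *
snap('side','p3.png');to([.475,-.181,.221]);snap('top','p3t.png')
g=cv2.imread('pics/p3.png').max(2); b=cv2.imread('pics/p2.png').max(2)
for u in(300,310,355,365): print(u,np.where(b[250:290,u]<60)[0]+250,np.where(g[250:290,u]<60)[0]+250)
t=cv2.imread('pics/p3t.png');cv2.imwrite('pics/p3tc.png',cv2.resize(t[180:320,160:340],None,fx=4,fy=4))
E
```

```text
t 9.77 pos [ 0.476  -0.1821  0.218 ] yawx 91.02 F [-0.7  0.2 -2.2] M [-0.09 -0.01  0.05] w 35.9 ff 9.0
norm shift [ 0.0023 -0.0019 -0.0061]
300 [255 261 262 263 264 265] [261 262 263]
310 [264 265 266 267 268] [263 264 265]
355 [271 272 273 274] [270 271 272 273]
365 [271 272 273 274 275] [271 272 273 274]
```

View pics/p3tc.png

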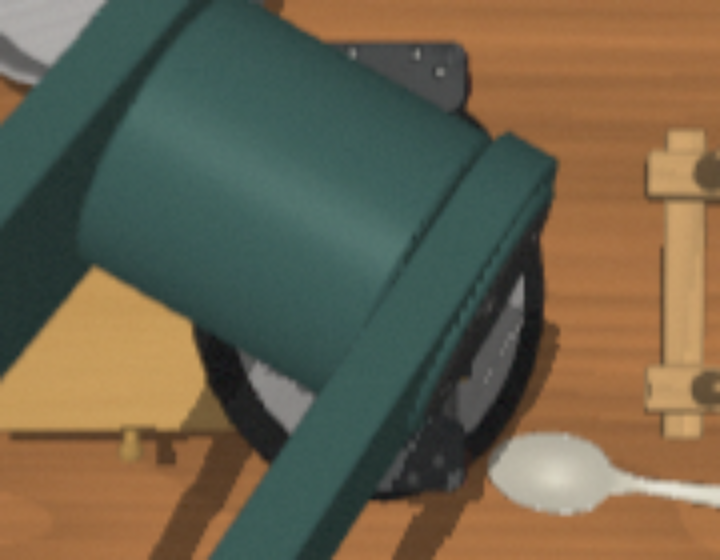

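Emit:
servo_tool:
  moves:
    - [[0,0,0.002],0,1]
    - [[0,0,0.004],0,1]
    - [[0,0,0.004],0,1]
    - [[0,0,0.004],0,1]
    - [[0,0,0.004],0,1]

```text
clock: 10.23
position: [0.4763, -0.1825, 0.2167]
orientation: [2.201, 2.241, -0.0]
contact_force: [-3.0, -1.0, 5.6]
grip_width: 0.409
finger_force: 9.0
```

```bash
python3 - <<'E'
from h import *
np.set_printoptions(precision=4,suppress=True)
im=snap('side','p4.png');to(None);tp=snap('top','p4t.png')
g=im.max(2)
for u in(295,300,305,310,355,360,365,370): print(u,np.where(g[250:290,u]<60)[0]+250)
print(tp.max(2)[250:262,285:302])
from scipy.optimize import least_squares
# bottom edge from top
for z in(.06,.065,.07):print(ray('top',[[296.3,252],[295,252]],z)[:,1])
E
```

```text
t 10.28 pos [ 0.4763 -0.1825  0.2167] yawx 91.03 F [-2.7 -0.5  5.5] M [-0.18  0.43  0.01] w 36.0 ff 9.0
295 [259 260 261 262]
300 [261 262 263]
305 [262 263 264]
310 [263 264 265]
355 [270 271 272]
360 [270 271 272 273]
365 [271 272 273 274]
370 [271 272 273 274 275]
[[ 39  36  38  33  68 119  30  29  33  38  55 169 171 170 171 171 169]
 [ 34  38  36  41 110 132  32  29  37  34  53 173 173 171 172 173 175]
 [ 40  32  39  68 134 122  38  32  33  34  51 167 166 168 172 171 172]
 [ 40  35  41 111 131 106  32  36  34  33  47 156 157 159 164 166 163]
 [ 36  38  81 136 133 106  35  28  33  32  47 153 153 156 154 158 158]
 [ 32  47 102 135 134 105  37  38  29  34  55 158 159 159 158 158 158]
 [ 38  64  90 119 117 104  35  33  31  35  58 163 163 163 162 160 162]
 [ 43  84  88  88  88  84  33  33  31  31  62 170 168 170 167 169 169]
 [ 65  89  90  89  87  53  32  27  25  33  61 172 174 171 170 174 172]
 [ 83  89  90  86  86  66  30  28  30  27  56 150 174 173 173 173 173]
 [ 90  89  88  86  85  68  22  29  27  32  51 101 147 147 170 172 173]
 [ 87  88  89  88 111  49  29  29  32  28  61  96  95  98 145 161 164]]
[-0.2431 -0.2406]
[-0.2433 -0.2407]
[-0.2434 -0.2409]
```

```bash
cat > fit.py <<'E'
from h import *
from scipy.optimize import least_squares
import sys
def hull(cam,x,b,th,yaw=np.radians(1.)):
    u=np.array([0,np.cos(th),np.sin(th)]);n=np.array([0,-np.sin(th),np.cos(th)]);a=np.linspace(0,2*np.pi,181)[:-1]
    p=.098*(np.cos(a)[:,None]*[1,0,0]+np.sin(a)[:,None]*u);P=np.vstack([p,p+.009*n])+.098*u
    P=P@Ro.from_euler('z',yaw).as_matrix().T+[x,b,.06]
    return cv2.convexHull(proj(cam,P).astype(np.float32))[:,0]
def cuts(h,k,v):   # extents of hull along axis 1-k at coordinate v of axis k
    q=np.vstack([h,h[:1]]);r=[]
    for s,e in zip(q[:-1],q[1:]):
        if (s[k]-v)*(e[k]-v)<=0 and s[k]!=e[k]: r.append(s[1-k]+(v-s[k])/(e[k]-s[k])*(e[1-k]-s[1-k]))
    return [min(r),max(r)] if r else [0,0]
E
python3 - <<'E'
from fit import *
im=cv2.imread('pics/p4.png').max(2);ob={}
for u in(295,300,305,310,355,360,365):
    w=np.where(im[250:290,u]<70)[0]+250; ob[u]=(w.min()-.5,w.max()+.5)
def f(p):
    s=hull('side',*p);t=hull('top',*p);r=[]
    for u,(a,b) in ob.items(): c=cuts(s,0,u); r+=[c[0]-a,c[1]-b]
    r+=[3*(cuts(t,1,v)[1]-295.1) for v in(250,254,258)]
    return r
r=least_squares(f,[.476,-.225,.82],x_scale=[.01,.01,.02],diff_step=1e-3);print(r.x,np.degrees(r.x[2]),r.cost,np.round(r.fun,1))
w=-.1353;print('d from wall',w-r.x[1],'height at wall',np.tan(r.x[2])*(w-r.x[1]))
E
```

```text
[ 0.47071594 -0.23437458  0.75926598] 43.50273619019924 30.75862672459334 [-0.4  0.4 -1.9  0.5 -3.3  0.5 -3.6  0.4 -3.6 -0.3 -2.8  0.4 -2.9  0.
 -1.4 -0.9 -1. ]
d from wall 0.09907457675782969 height at wall 0.09402725531990841
```

Emit:
servo_tool:
  moves:
    - [[0,0,-0.004],0,1]
    - [[0,0,-0.008],0,1]
    - [[0.003,0,-0.012],0,1]
    - [[0.008,0,-0.012],0,1]
    - [[0.014,0,-0.012],0,1]
  force: 14

```text
clock: 10.75
position: [0.4765, -0.176, 0.2224]
orientation: [2.199, 2.24, -0.002]
contact_force: [-1.4, -10.0, -1.0]
grip_width: 0.406
finger_force: 14.0
```

Emit:
servo_tool:
  moves:
    - [[0,0,0],0,1]
    - [[0,0,0.002],0,1]
    - [[0,0,0.004],0,1]
    - [[0,0,0.005],0,1]
    - [[0,0,0.005],0,1]

```text
clock: 11.17
position: [0.4765, -0.1755, 0.2199]
orientation: [2.201, 2.24, 0.0]
contact_force: [-0.7, -4.5, 1.2]
grip_width: 0.407
finger_force: 14.0
```

```bash
python3 - <<'E'
from fit import *
im=snap('side','p5.png');to(None);tp=snap('top','p5t.png')
g=im.max(2)
for u in(295,300,305,310,355,360,365,370): print(u,np.where(g[250:290,u]<60)[0]+250)
print(tp.max(2)[250:259,285:300])
for d in (80,85,90,95,99):
    th=np.arctan2(95,d);s=hull('side',.471,-.1353-d/1e3,th);t=hull('top',.471,-.1353-d/1e3,th)
    print(d,[np.round(cuts(s,0,u),1).tolist() for u in(295,300,310,355,365)],np.round(cuts(t,1,254),1))
E
```

```text
t 11.22 pos [ 0.4765 -0.1755  0.22  ] yawx 91.02 F [-0.1 -3.1  1.1] M [-0.67 -0.07 -0.03] w 35.9 ff 14.0
295 [259 260 261 262]
300 [260 261 262 263]
305 [261 262 263 264]
310 [261 262 263 264]
355 [269 270 271 272]
360 [269 270 271 272]
365 [270 271 272 273]
370 [271 272 273 274]
[[ 51  35  36  33  51 154 170 169 169 170 168 169 170 170 170]
 [ 47  29  34  37  48 155 172 172 173 172 171 173 171 173 173]
 [ 47  36  37  26  49 165 165 166 166 165 166 165 166 169 171]
 [ 43  31  35  28  49 155 155 155 157 153 154 157 155 157 163]
 [ 31  35  34  28  49 154 152 154 154 153 153 155 155 155 154]
 [ 32  34  32  35  53 159 160 157 157 157 157 159 159 157 157]
 [ 34  35  34  35  55 166 164 165 163 163 163 161 162 162 164]
 [ 22  26  38  34  55 141 171 169 168 166 167 167 168 169 169]
 [ 29  29  34  28  48 101 147 172 173 173 173 173 171 173 170]]
80 [[256.20001220703125, 264.1000061035156], [256.5, 265.5], [257.5, 267.79998779296875], [265.0, 275.79998779296875], [267.20001220703125, 277.1000061035156]] [201.4 285.3]
85 [[256.79998779296875, 263.29998779296875], [257.29998779296875, 264.3999938964844], [258.6000061035156, 266.5], [266.0, 274.29998779296875], [268.0, 275.70001220703125]] [202.1 287.8]
90 [[257.29998779296875, 262.5], [258.0, 263.3999938964844], [259.5, 265.20001220703125], [266.8999938964844, 272.70001220703125], [268.6000061035156, 274.29998779296875]] [203.1 290.3]
95 [[257.5, 262.29998779296875], [258.29998779296875, 263.20001220703125], [259.79998779296875, 264.8999938964844], [267.1000061035156, 272.29998779296875], [268.79998779296875, 273.79998779296875]] [204.3 292.8]
99 [[256.8999938964844, 262.5], [257.5, 263.5], [258.79998779296875, 265.3999938964844], [265.8999938964844, 272.70001220703125], [267.6000061035156, 274.1000061035156]] [205.3 294.8]
```

Emit:
servo_tool:
  moves:
    - [[0,0,0.001],0,1]
    - [[0,0,0.002],0,1]
    - [[0,0,0.002],0,1]
    - [[0,0,0.002],0,1]
    - [[0,0,0.002],0,1]
  force: 6

```text
clock: 11.68
position: [0.4766, -0.1754, 0.2194]
orientation: [2.201, 2.24, 0.001]
contact_force: [-1.5, -2.9, 8.0]
grip_width: 0.406
finger_force: 6.0
```

```bash
python3 - <<'E'
from fit import *
im=snap('side');to(None);tp=snap('top')
g=im.max(2)
for u in(295,300,310,355,365): print(u,np.where(g[250:290,u]<60)[0]+250)
print(tp.max(2)[254,285:300])
E
```

```text
t 11.73 pos [ 0.4766 -0.1754  0.2194] yawx 91.02 F [-0.6 -2.8  6.8] M [-0.54  0.11  0.  ] w 35.8 ff 6.0
295 [259 260 261 262]
300 [260 261 262 263]
310 [261 262 263 264 265]
355 [269 270 271]
365 [270 271 272 273]
[ 41  39  33  36  49 155 154 155 152 154 154 153 156 155 155]
```

Emit:
servo_tool:
  moves:
    - [[0,0,0],0,0.57]
    - [[0,0,0],0,0.5]
    - [[0,0,0],0,0.45]
    - [[0,0,0],0,0.4]
    - [[0,0,0],0,0.4]

```text
clock: 12.2
position: [0.4759, -0.1749, 0.2183]
orientation: [-2.201, -2.24, -0.0]
contact_force: [-0.1, -0.5, 0.1]
grip_width: 0.602
finger_force: 0.0
```

Emit:
servo_tool:
  moves:
    - [[0,0,0],0,0.2]
    - [[0,0,0],0,0.2]
    - [[0,0,0],0,0.2]
    - [[0,0,0],0,0.2]
    - [[0,0,0],0,0.2]

```text
clock: 12.62
position: [0.4761, -0.1753, 0.2187]
orientation: [-2.202, -2.241, -0.0]
contact_force: [1.0, -0.5, -0.0]
grip_width: 0.797
finger_force: 0.0
```

Emit:
servo_tool:
  moves:
    - [[0,0,-0.03],0,0.2]
    - [[0,0,-0.08],0,0.2]
    - [[0,0,-0.14],0,0.2]
    - [[0,0,-0.2],0,0.2]
    - [[0,0,-0.24],0,0.2]

```text
clock: 13.03
position: [0.4767, -0.1755, 0.3414]
orientation: [2.2, 2.239, 0.001]
contact_force: [0.7, 0.0, -1.3]
grip_width: 0.804
finger_force: 0.0
```

```bash
python3 - <<'E'
from fit import *
im=snap('side','r.png');to(None);tp=snap('top','rt.png')
g=im.max(2)
for u in(295,300,310,355,365): print(u,np.where(g[250:290,u]<60)[0]+250)
print(tp.max(2)[254,285:300])
a=cv2.resize(im[180:330,270:410],None,fx=4,fy=4,interpolation=2);b=cv2.resize(tp[180:330,160:340],None,fx=2,fy=2)
c=np.zeros((600,560+0,3),np.uint8);c[:]=a;cv2.imwrite('pics/rc.png',c)
E
```

```text
t 13.08 pos [ 0.4781 -0.1762  0.3447] yawx 91.02 F [ 1.  -1.1  2.2] M [-0.04 -0.13 -0.04] w 70.4 ff 0.0
295 [259 260 261 262]
300 [260 261 262 263]
310 [261 262 263 264]
355 [269 270 271 272]
365 [270 271 272 273 274]
[ 49  34  32  33  47 156 154 154 153 156 155 155 155 155 154]
```

View pics/rc.png

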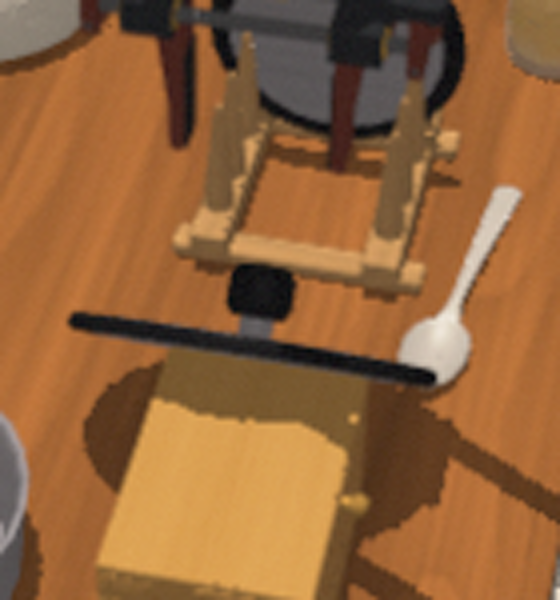

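Emit:
servo_tool:
  moves:
    - [[0,0,0],0.039,0.2]
    - [[0,0,0],0.078,0.2]
    - [[0,0,0],0.117,0.2]
    - [[0,0,0],0.156,0.2]
    - [[0,0,0],0.195,0.2]

```text
clock: 13.55
position: [0.4755, -0.1749, 0.3372]
orientation: [-2.778, -1.464, 0.002]
contact_force: [-0.4, -0.7, -0.2]
grip_width: 0.796
finger_force: 0.0
```

Emit:
servo_tool:
  moves:
    - [[0,0,0],0.039,0.2]
    - [[0,0,0],0.078,0.2]
    - [[0,0,0],0.117,0.2]
    - [[0,0,0],0.156,0.2]
    - [[0,0,0],0.195,0.2]

```text
clock: 13.97
position: [0.4755, -0.1749, 0.3371]
orientation: [-3.09, -0.558, 0.003]
contact_force: [-0.7, 0.0, -0.2]
grip_width: 0.801
finger_force: 0.0
```

Emit:
servo_tool:
  moves:
    - [[0,0,0],0.037,0.2]
    - [[0,0,0],0.074,0.2]
    - [[0,0,0],0.11,0.2]
    - [[0,0,0],0.11,0.2]
    - [[0,0,0],0.11,0.2]

```text
clock: 14.38
position: [0.4757, -0.175, 0.3376]
orientation: [-3.14, -0.033, 0.003]
contact_force: [0.2, 0.5, -0.7]
grip_width: 0.804
finger_force: 0.0
```

```bash
python3 - <<'E'
from fit import *
im=snap('top','t6.png');to([.475,-.1024,.270])
h=hull('top',.475,-.2243,np.radians(46.8));print(h.min(0),h.max(0))
g=im.max(2);print(im.max(2)[215:290:6,196:216])
E
```

```text
t 14.43 pos [ 0.4758 -0.1751  0.3378] yawx 1.23 F [ 0.1 -0.2  0.8] M [ 0.05 -0.02 -0.06] w 70.1 ff 0.0
norm shift [ 0.0017 -0.1452  0.1357]
[202.87903 196.44232] [289.8311  305.83246]
[[109 108 109 109 109 111 111 111 111 112 113 112 111 111 112 111 110 109
  110 111]
 [100  99 101 103 103 103 104 105 108 109 110 110 109 111 112 113 113 113
  114 112]
 [ 95  97  96  98  99  97  99  98  98  99 100  99  99 105 102 105 105 108
  107 108]
 [ 91  95  92  96  93  91  92  93  92  94  96  96  95  96  97  97  96  99
   99  99]
 [ 89  92  92  93  93  92  91  91  94  93  95  95  93  93  95  93  94  95
   96  94]
 [ 87  87  89  87  89  87  88  89  89  89  89  90  91  89  93  91  93  92
   93  94]
 [ 81  81  85  85  85  84  83  85  87  87  87  87  87  87  88  87  87  89
   89  88]
 [ 77  76  79  80  82  77  82  79  81  82  84  83  82  86  85  84  87  85
   84  87]
 [ 69  71  71  71  74  77  74  72  76  74  75  79  81  81  79  80  79  83
   83  80]
 [200 199 199 171 127  79  62  60  65  69  68  69  69  71  70  73  72  75
   76  75]
 [199 200 200 199 200 200 198 198 201 131 118 117 117  77  41  49  54  59
   64  75]
 [198 198 198 198 199 200 203 198 198 199 131 118 117 115 116  88  86  96
  102 103]
 [103 104 100 145 153 152 145 108  98  99 102  92  87  95 101 102 103 103
  104 102]]
```

Emit:
servo_tool:
  moves:
    - [[0,-0.03,0],0,0.2]
    - [[0,-0.07,0],0,0.2]
    - [[0,-0.11,0],0,0.2]
    - [[0,-0.135,0.02],0,0.2]
    - [[0,-0.145,0.05],0,0.2]

```text
clock: 14.85
position: [0.4753, -0.1014, 0.3139]
orientation: [3.141, 0.033, 0.004]
contact_force: [0.6, -0.3, -0.2]
grip_width: 0.802
finger_force: 0.0
```

Emit:
servo_tool:
  moves:
    - [[0,0,0.03],0,0.2]
    - [[0,0,0.055],0,0.2]
    - [[0,0,0.075],0,0.2]
    - [[0,0,0.085],0,0.2]
    - [[0,0,0.085],0,0.2]

```text
clock: 15.27
position: [0.4741, -0.1026, 0.2697]
orientation: [-3.14, -0.029, 0.004]
contact_force: [-0.4, 0.5, 0.1]
grip_width: 0.8
finger_force: 0.0
```

```bash
python3 - <<'E'
from fit import *
im=snap('side','pre.png');to([.475,-.1024,.270])
cv2.imwrite('pics/prec.png',cv2.resize(im[170:320,260:410],None,fx=4,fy=4,interpolation=2))
E
```

```text
t 15.32 pos [ 0.4746 -0.1028  0.2706] yawx 1.05 F [-0.3 -0.2  0.4] M [ 0.06 -0.01 -0.01] w 70.5 ff 0.0
norm shift [ 0.0008 -0.0008  0.0011]
```

View pics/prec.png

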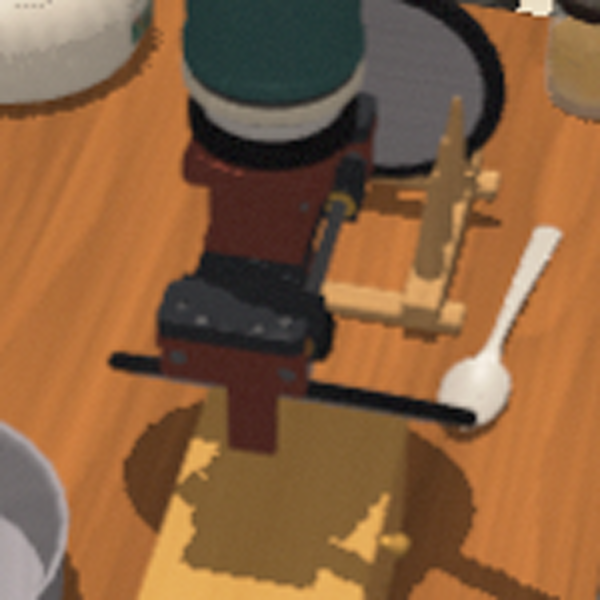

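Emit:
servo_tool:
  moves:
    - [[0,0,0],0,0.6]
    - [[0,0,0],0,0.6]
    - [[0,0,0],0,0.6]
    - [[0,0,0],0,0.62]
    - [[0,0,0],0,0.64]
  force: 8

```text
clock: 15.73
position: [0.475, -0.1029, 0.2715]
orientation: [3.141, 0.028, 0.001]
contact_force: [0.0, 0.3, 0.1]
grip_width: 0.459
finger_force: 0.0
```

Emit:
servo_tool:
  moves:
    - [[0,0,0],0,0.68]
    - [[0,0,0],0,0.7]
    - [[0,0,0],0,0.72]
    - [[0,0,0],0,0.75]
    - [[0,0,0],0,0.78]

```text
clock: 16.15
position: [0.4747, -0.1024, 0.2711]
orientation: [-3.14, -0.028, 0.0]
contact_force: [-0.1, 2.4, 0.7]
grip_width: 0.24
finger_force: 7.2
```

```bash
python3 - <<'E'
from h import *
to(None)
E
```

```text
t 16.15 pos [ 0.4747 -0.1024  0.2711] yawx 1.02 F [-0.1  2.4  0.7] M [ 0.24  0.04 -0.  ] w 21.1 ff 7.2
```

Emit:
servo_tool:
  moves:
    - [[0,0,0],0,1]
    - [[0.007,0,-0.006],0,1]
    - [[0.015,0,-0.013],0,1]
    - [[0.02,0,-0.02],0,1]
    - [[0.02,0,-0.02],0,1]
  force: 14

```text
clock: 16.57
position: [0.4861, -0.1029, 0.2821]
orientation: [3.141, 0.028, 0.003]
contact_force: [0.1, 1.4, 1.2]
grip_width: 0.204
finger_force: 13.4
```

```bash
python3 - <<'E'
from h import *
to([.476,-.136,.298])
E
```

```text
t 16.57 pos [ 0.4861 -0.1029  0.2821] yawx 1.02 F [0.1 1.4 1.2] M [ 0.05  0.16 -0.05] w 17.9 ff 13.4
norm shift [-0.0213  0.0659 -0.0318]
```

```bash
python3 - <<'E'
from fit import *
im=snap('side','q1.png');g=im.max(2)
for u in range(278,392,6): print(u,np.where(g[245:290,u]<60)[0]+245)
t=snap('top','q1t.png').max(2)
print(t[254,284:298]); print(t[270:312:3,240]); 
E
```

```text
278 []
284 [257 258 259 260]
290 [256 257 258 259 260]
296 [245 246 247 258 259 260]
302 [245 246 247 248 259 260]
308 [245 246 247 248 249 260]
314 [245 246 247 248 249 250]
320 [245 246 248 249 250 251]
326 [245 246 247 248 249 250 251 252]
332 [245 246 247 248 249 250 251 252 253 254 255 256 257 259 260 261 262 263
 264]
338 [247 248 249 250 251 252 253 254 255 256 261 262 263 264 265]
344 [262 263 264 265 266]
350 [263 264 265 266 267]
356 [265 266 267 268 269]
362 [266 267 268 269 270]
368 [268 269 270 271 272 273]
374 [271 272 273]
380 []
386 []
[ 40 123 156 156 155 155 157 153 156 156 156 156 155 155]
[ 89  86  87  89  85  88 129  61  29  34 124 168 163 173]
```

Emit:
servo_tool:
  moves:
    - [[0,0.012,-0.01],0,1]
    - [[0,0.026,-0.022],0,1]
    - [[0,0.041,-0.034],0,1]
    - [[0,0.06,-0.044],0,1]
    - [[0,0.08,-0.054],0,1]
  force: 16

```text
clock: 17.08
position: [0.4857, -0.1437, 0.3091]
orientation: [3.141, 0.028, 0.001]
contact_force: [-0.4, 0.5, 1.4]
grip_width: 0.147
finger_force: 14.5
```

```bash
python3 - <<'E'
from fit import *
to([.486,-.216,.330])
im=snap('side','q2.png');g=im.max(2)
for u in range(278,392,6): print(u,np.where(g[235:300,u]<60)[0]+235)
t=snap('top','q2t.png').max(2)
print(t[254,274:298])
E
```

```text
t 17.08 pos [ 0.4857 -0.1437  0.3091] yawx 1.01 F [-0.4  0.5  1.4] M [0.03 0.13 0.  ] w 13.0 ff 14.5
norm shift [-0.002   0.1446 -0.0417]
278 []
284 []
290 [239 240 241 242 243 244 245 246 247 248 249 250 251 252 253]
296 [236 237 238 239 240 241 242 257 258]
302 [235 236 237 238 239 262]
308 [235 236 237 238]
314 [235 236 237 238]
320 []
326 []
332 [237 238 239 240]
338 [235 236 237 238 239 240 241]
344 [238 239 240 241 242 243]
350 [240 241 242 243 244 245]
356 [242 243 244 245 246 247 248]
362 [245 246 247 248 249 250 251 272]
368 [249 250 251 252 253 254 255 256 269 270 271]
374 [254 255 256 257 258 259 260 261 262 263 264 265 266 267]
380 []
386 []
[ 79  79  78  77  74  72  74  78  81  81  75  56  71  90  91  91 117 153
 155 156 156 156 157 154]
```

Emit:
servo_tool:
  moves:
    - [[0,0.025,-0.011],0,1]
    - [[0,0.051,-0.021],0,1]
    - [[0,0.08,-0.031],0,1]
    - [[0,0.11,-0.039],0,1]
    - [[0,0.14,-0.044],0,1]
  force: 20

```text
clock: 17.6
position: [0.4866, -0.2141, 0.3302]
orientation: [-3.141, -0.028, 0.001]
contact_force: [-0.3, -1.1, -4.8]
grip_width: 0.102
finger_force: 20.0
```

```bash
python3 - <<'E'
from fit import *
to([.4857,-.3361,.40])
im=snap('side','q3.png')
E
```

```text
t 17.6 pos [ 0.4866 -0.2141  0.3302] yawx 1.01 F [-0.3 -1.1 -4.8] M [-0.37 -0.04  0.04] w 9.0 ff 20.0
norm shift [-0.0061  0.2439 -0.1398]
```

Emit:
servo_tool:
  moves:
    - [[0,0,-0.02],0,1]
    - [[0,0,-0.06],0,1]
    - [[0,0,-0.11],0,1]
    - [[0,0,-0.17],0,1]
    - [[0,0,-0.23],0,1]
  force: 32

```text
clock: 18.07
position: [0.4861, -0.2119, 0.4461]
orientation: [-3.14, -0.028, 0.003]
contact_force: [0.2, -0.1, -3.8]
grip_width: 0.098
finger_force: 32.0
```

Emit:
servo_tool:
  moves:
    - [[0,0.02,-0.02],0,1]
    - [[0,0.06,-0.02],0,1]
    - [[0,0.11,-0.02],0,1]
    - [[0,0.16,-0.02],0,1]
    - [[0,0.2,-0.02],0.002,1]

```text
clock: 18.48
position: [0.4883, -0.3136, 0.4555]
orientation: [-3.141, -0.019, 0.001]
contact_force: [-0.5, -0.1, -3.2]
grip_width: 0.097
finger_force: 32.0
```

Emit:
servo_tool:
  moves:
    - [[0,0.025,0],0,1]
    - [[0,0.04,0],0,1]
    - [[0,0.044,0],0,1]
    - [[0,0.044,0],0,1]
    - [[0,0.044,0],0,1]

```text
clock: 18.9
position: [0.4888, -0.3335, 0.4551]
orientation: [-3.14, -0.019, 0.0]
contact_force: [-0.4, 0.8, -3.9]
grip_width: 0.1
finger_force: 32.0
```

```bash
python3 - <<'E'
from fit import *
to([.4857,-.3361,.40])
im=snap('side','q4.png');t=snap('top','q4t.png')
hsv=cv2.cvtColor(im,cv2.COLOR_BGR2HSV)
g=im.max(2)
# predicted vertical lid outline for top depth k below: center z
s=manip.read_state()['position']
for dep in(.012,.018,.024):
    c=np.array([s[0],s[1],s[2]-.08+dep-.098]);a=np.linspace(0,2*np.pi,9)[:-1]
    print(dep,proj('side',c+.098*np.c_[np.cos(a),0*a,np.sin(a)]+[0,.0045,0]).round(1).tolist())
for v in range(100,240,8):
    w=np.where(g[v,280:420]<60)[0]+280
    r=np.split(w,np.where(np.diff(w)>1)[0]+1);print(v,[(int(q[0]),int(q[-1])) for q in r if len(q)])
E
```

```text
t 18.9 pos [ 0.4888 -0.3335  0.4551] yawx 0.7 F [-0.4  0.8 -3.9] M [0.04 0.02 0.04] w 8.8 ff 32.0
norm shift [-0.0063  0.0052  0.1103]
0.012 [[301.5, 153.6], [314.0, 127.8], [346.9, 120.0], [379.7, 136.6], [391.1, 166.3], [375.8, 190.4], [344.6, 195.9], [314.6, 181.1]]
0.018 [[301.4, 151.3], [314.0, 125.3], [346.9, 117.5], [379.9, 134.1], [391.3, 164.0], [375.9, 188.2], [344.6, 193.8], [314.5, 179.0]]
0.024 [[301.3, 148.9], [313.9, 122.8], [347.0, 114.9], [380.1, 131.5], [391.5, 161.6], [376.1, 186.0], [344.7, 191.7], [314.5, 176.8]]
100 [(327, 327), (358, 358)]
108 []
116 []
124 [(323, 341), (352, 361)]
132 [(312, 320), (364, 374)]
140 [(306, 311), (375, 382)]
148 [(303, 308), (381, 387)]
156 [(303, 306), (384, 390)]
164 [(305, 308), (385, 395)]
172 [(308, 311), (384, 389), (401, 410), (414, 419)]
180 [(314, 318), (380, 385)]
188 [(323, 329), (372, 385)]
196 [(326, 328), (341, 362), (381, 385)]
204 [(335, 336), (377, 381)]
212 [(347, 367)]
220 []
228 []
236 []
```

Emit:
servo_tool:
  moves:
    - [[-0.006,0.003,0],0,1]
    - [[-0.013,0.005,0.01],0,1]
    - [[-0.013,0.005,0.03],0,1]
    - [[-0.013,0.005,0.05],0,1]
    - [[-0.013,0.005,0.05],0,1]

```text
clock: 19.42
position: [0.4814, -0.3363, 0.427]
orientation: [-3.138, -0.018, 0.006]
contact_force: [-1.4, 0.8, -3.8]
grip_width: 0.1
finger_force: 32.0
```

```bash
python3 - <<'E'
from fit import *
to([.4815,-.3361,.40])
t=snap('top','q5t.png');s=manip.read_state()['position'];g=t.max(2)
c=np.array([s[0]-.001,s[1],s[2]-.168])
P=[c+np.array([.098*np.cos(a),dy,.098*np.sin(a)]) for a in np.radians([0,25,-25,180,155,205]) for dy in(.0045,-.0045)]
p=proj('top',P);print(p.round(1).tolist())
for i in(0,2,4,6,8,10):
    v=int(round(p[i][1]))+(4 if i<6 else -4);u=int(round(p[i][0]));print(v,u,g[v,u-10:u+16])
# free groove pegs now
print(proj('top',[[.5324,-.3206,.163],[.5324,-.3516,.163],[.4304,-.3206,.163],[.4304,-.3516,.163]]).round(1).tolist())
E
```

```text
t 19.42 pos [ 0.4814 -0.3363  0.427 ] yawx 0.65 F [-1.4  0.8 -3.8] M [0.16 0.13 0.02] w 8.8 ff 32.0
norm shift [ 0.0005 -0.0001  0.054 ]
[[350.4, 182.4], [356.0, 182.5], [352.4, 183.4], [358.3, 183.5], [348.4, 192.4], [353.8, 192.5], [349.0, 306.4], [354.8, 306.5], [351.2, 301.4], [357.2, 301.5], [347.3, 299.7], [352.7, 299.8]]
186 350 [87 86 88 88 88 90 88 89 89 91 91 91 89 93 93 95 94 93 95 95 94 95 96 95
 96 97]
187 352 [87 85 86 88 88 90 90 89 93 92 93 92 92 91 96 95 94 95 94 95 96 96 96 95
 96 97]
196 348 [77 80 78 79 83 82 83 83 83 84 83 86 85 85 88 86 86 89 88 87 88 91 90 91
 94 92]
302 349 [227 213 121 123 122 116 117 113 110  81  27  24  28  25  28  28  31  34
  68 104 134 155 170 171 168 168]
297 351 [ 95  92  96  95  94  92  67  41  80  78  35  30  27  25  25  27  26  53
  92  91  92  92 102 161 159 159]
296 347 [95 93 93 95 92 95 95 94 93 94 56 53 86 83 47 26 29 32 30 31 29 43 91 94
 92 92]
[[339.5, 218.4], [357.1, 218.7], [338.8, 276.4], [356.5, 276.7]]
```

Emit:
servo_tool:
  moves:
    - [[0,0,0.012],0,1]
    - [[0,0,0.028],0,1]
    - [[0,0,0.046],0,1]
    - [[0,0,0.064],0,1]
    - [[0,0,0.08],0,1]

```text
clock: 19.88
position: [0.4822, -0.337, 0.3888]
orientation: [-3.141, -0.018, 0.001]
contact_force: [-0.1, -0.1, -4.1]
grip_width: 0.097
finger_force: 32.0
```

Emit:
servo_tool:
  moves:
    - [[0,0,0.012],0,1]
    - [[0,0,0.024],0,1]
    - [[0,0,0.034],0,1]
    - [[0,0,0.042],0,1]
    - [[0,0,0.05],0,1]

```text
clock: 20.3
position: [0.4824, -0.3372, 0.3648]
orientation: [3.142, 0.018, 0.0]
contact_force: [0.2, -0.1, -3.3]
grip_width: 0.098
finger_force: 32.0
```

```bash
python3 - <<'E'
from h import *
to([.4815,-.3361,.3455])
E
```

```text
t 20.3 pos [ 0.4824 -0.3372  0.3648] yawx 0.66 F [ 0.2 -0.1 -3.3] M [0.04 0.07 0.04] w 8.6 ff 32.0
norm shift [-0.0018 -0.0022  0.0387]
```

Emit:
servo_tool:
  moves:
    - [[-0.002,-0.002,0.007],0,1]
    - [[-0.002,-0.002,0.013],0,1]
    - [[-0.002,-0.002,0.019],0,1]
    - [[-0.002,-0.002,0.024],0,1]
    - [[-0.002,-0.002,0.028],0,1]

```text
clock: 20.72
position: [0.4813, -0.3362, 0.3509]
orientation: [-3.141, -0.018, 0.0]
contact_force: [-0.2, 0.1, -3.3]
grip_width: 0.098
finger_force: 32.0
```

Emit:
servo_tool:
  moves:
    - [[0,0,0.002],0,1]
    - [[0,0,0.004],0,1]
    - [[0,0,0.006],0,1]
    - [[0,0,0.006],0,1]
    - [[0,0,0.006],0,1]

```text
clock: 21.13
position: [0.4814, -0.3362, 0.3482]
orientation: [-3.141, -0.018, -0.0]
contact_force: [0.1, -0.0, -3.0]
grip_width: 0.095
finger_force: 32.0
```

```bash
python3 - <<'E'
from h import *
to([.4815,-.3361,.3455])
E
```

```text
t 21.13 pos [ 0.4814 -0.3362  0.3482] yawx 0.66 F [ 0.1 -0.  -3. ] M [ 0.06  0.   -0.03] w 8.4 ff 32.0
norm shift [ 0.0002 -0.0001  0.0053]
```

Emit:
servo_tool:
  moves:
    - [[0,0,0.002],0,1]
    - [[0,0,0.003],0,1]
    - [[0,0,0.004],0,1]
    - [[0,0,0.004],0,1]
    - [[0,0,0.004],0,1]

```text
clock: 21.55
position: [0.4813, -0.3361, 0.3461]
orientation: [-3.141, -0.018, 0.0]
contact_force: [-0.9, -0.6, -3.0]
grip_width: 0.095
finger_force: 32.0
```

Emit:
servo_tool:
  moves:
    - [[0,0,0.001],0,1]
    - [[0,0,0.002],0,1]
    - [[0,0,0.003],0,1]
    - [[0,0,0.003],0,1]
    - [[0,0,0.003],0,1]

```text
clock: 21.97
position: [0.4817, -0.3364, 0.3453]
orientation: [3.141, 0.018, 0.002]
contact_force: [0.5, 0.0, 1.6]
grip_width: 0.106
finger_force: 32.0
```

Emit:
servo_tool:
  moves:
    - [[0,0,0.001],0,1]
    - [[0,0,0.002],0,1]
    - [[0,0,0.003],0,1]
    - [[0,0,0.003],0,1]
    - [[0,0,0.003],0,1]

```text
clock: 22.38
position: [0.4821, -0.3368, 0.3449]
orientation: [3.139, 0.018, 0.004]
contact_force: [0.6, 0.0, 8.7]
grip_width: 0.096
finger_force: 32.0
```

Emit:
servo_tool:
  moves:
    - [[0,0,0],0,1]
    - [[0,0,0],0,1]
    - [[0,0,0],0,1]
    - [[0,0,0],0,1]
    - [[0,0,0],0,1]
  force: 5

```text
clock: 22.8
position: [0.4822, -0.3369, 0.3449]
orientation: [3.139, 0.018, 0.005]
contact_force: [1.0, 0.7, 7.9]
grip_width: 0.1
finger_force: 5.0
```

```bash
python3 - <<'E'
from fit import *
to(None)
im=snap('side','s1.png');g=im.max(2)
a=np.radians(np.arange(0,360,30));c=np.array([.4814,-.3361,.1775])
u=proj('side',c+np.c_[.098*np.cos(a),0*a+.0045,.098*np.sin(a)]);v=proj('side',c+np.c_[.085*np.cos(a),0*a+.0045,.085*np.sin(a)])
for k in range(12):
    L=[int(g[int(round(y)),int(round(x))]) for x,y in [u[k]+(u[k]-v[k])*t for t in np.arange(-1.2,1.0,.2)]];print(k*30,u[k].round(1),L)
E
```

```text
t 22.8 pos [ 0.4822 -0.3369  0.3449] yawx 0.66 F [1.  0.7 7.9] M [ 0.08 -0.1  -0.02] w 8.8 ff 5.0
0 [306. 194.] [96, 88, 16, 23, 17, 30, 150, 186, 183, 182, 184]
30 [311.3 177.6] [89, 57, 22, 22, 24, 20, 105, 180, 185, 186, 187]
60 [327.  166.7] [80, 34, 23, 24, 21, 13, 31, 157, 193, 193, 229]
90 [349.2 164.9] [81, 72, 73, 75, 72, 70, 73, 71, 75, 71, 73]
120 [371.3 173.1] [96, 49, 20, 24, 21, 23, 21, 24, 26, 27, 67]
150 [386.6 188.9] [97, 45, 24, 22, 21, 23, 74, 146, 166, 160, 165]
180 [390.8 207.2] [95, 64, 20, 22, 19, 26, 139, 167, 168, 165, 165]
210 [383.5 222.9] [96, 51, 18, 23, 28, 78, 168, 168, 163, 170, 167]
240 [367.3 232.1] [103, 114, 115, 117, 117, 119, 121, 117, 120, 117, 117]
270 [346.7 232.9] [97, 87, 29, 29, 18, 27, 65, 104, 102, 102, 103]
300 [326.7 225.4] [96, 92, 69, 57, 58, 106, 106, 118, 119, 123, 128]
330 [311.8 211.4] [97, 74, 74, 22, 17, 16, 94, 170, 167, 172, 179]
```

Emit:
servo_tool:
  moves:
    - [[0,0,-0.001],0,0.85]
    - [[0,0,-0.001],0,0.8]
    - [[0,0,-0.001],0,0.7]
    - [[0,0,-0.001],0,0.6]
    - [[0,0,-0.001],0,0.6]

```text
clock: 23.27
position: [0.4812, -0.336, 0.3433]
orientation: [-3.141, -0.018, 0.001]
contact_force: [0.7, 0.0, 0.7]
grip_width: 0.377
finger_force: 0.1
```

Emit:
servo_tool:
  moves:
    - [[0,0,0],0,0.55]
    - [[0,0,-0.01],0,0.55]
    - [[0,0,-0.04],0,0.55]
    - [[0,0,-0.1],0,0.55]
    - [[0,0,-0.16],0,0.55]

```text
clock: 23.68
position: [0.4808, -0.3357, 0.4238]
orientation: [-3.139, -0.018, 0.003]
contact_force: [0.6, -0.4, 0.4]
grip_width: 0.448
finger_force: 0.0
```

Emit:
servo_tool:
  moves:
    - [[0,0,-0.04],0,0.55]
    - [[0,0,-0.08],0,0.55]
    - [[0,0,-0.08],0,0.55]
    - [[0,0,-0.08],0,0.55]
    - [[0,0,-0.08],0,0.55]

```text
clock: 24.1
position: [0.4811, -0.3359, 0.4627]
orientation: [-3.141, -0.018, 0.002]
contact_force: [-0.5, 0.1, -0.4]
grip_width: 0.45
finger_force: 0.0
```

```bash
python3 - <<'E'
from fit import *
to(None)
im=snap('side','s2.png');g=im.max(2)
a=np.radians(np.arange(0,360,30));c=np.array([.4814,-.3361,.1775])
u=proj('side',c+np.c_[.098*np.cos(a),0*a+.0045,.098*np.sin(a)]);v=proj('side',c+np.c_[.085*np.cos(a),0*a+.0045,.085*np.sin(a)])
for k in range(12):
    L=[int(g[int(round(y)),int(round(x))]) for x,y in [u[k]+(u[k]-v[k])*t for t in np.arange(-1.2,1.0,.2)]];print(k*30,u[k].round(1),L)
o=cv2.imread('pics/side0.png').astype(int);D=abs(im.astype(int)-o).max(2)
t=snap('top','s2t.png').astype(int);ot=cv2.imread('pics/top0.png').astype(int);E=abs(t-ot).max(2)
for n,P,c in(('spoon',[.382,-.268,.065],15),('jar',[.362,-.54,.14],16),('pan base',[.648,-.03,.07],30)):
    for nm,cam,d in(('side','side',D),('top','top',E)):
        x,y=proj(cam,P)[0].astype(int);w=d[y-c:y+c,x-c:x+c];print(n,nm,np.mean(w>40).round(3))
for nm in('pan','honey_jar','spoon','lid'):
    print(nm,[(np.round(q['xyz'],4),round(q['conf'],2)) for q in manip.search_frame('side',nm)][:2])
E
```

```text
t 24.1 pos [ 0.4811 -0.3359  0.4627] yawx 0.66 F [-0.5  0.1 -0.4] M [0.03 0.02 0.06] w 39.6 ff 0.0
0 [306. 194.] [96, 65, 19, 21, 47, 148, 182, 179, 176, 177, 177]
30 [311.3 177.6] [100, 92, 33, 23, 20, 22, 70, 171, 179, 180, 181]
60 [327.  166.7] [98, 93, 96, 80, 66, 27, 20, 19, 21, 30, 175]
90 [349.2 164.9] [92, 94, 93, 93, 95, 87, 27, 26, 20, 24, 18]
120 [371.3 173.1] [91, 88, 94, 93, 94, 42, 24, 17, 25, 23, 18]
150 [386.6 188.9] [93, 94, 94, 69, 21, 18, 18, 17, 75, 136, 160]
180 [390.8 207.2] [92, 62, 23, 18, 22, 54, 136, 162, 161, 160, 158]
210 [383.5 222.9] [88, 28, 17, 21, 72, 137, 162, 162, 159, 162, 159]
240 [367.3 232.1] [97, 109, 110, 115, 115, 115, 114, 113, 116, 112, 112]
270 [346.7 232.9] [94, 73, 22, 22, 22, 27, 64, 99, 100, 100, 99]
300 [326.7 225.4] [92, 79, 26, 49, 53, 104, 104, 112, 114, 118, 122]
330 [311.8 211.4] [63, 20, 20, 22, 19, 92, 146, 164, 162, 166, 172]
spoon side 0.177
spoon top 0.008
jar side 0.0
jar top 0.116
pan base side 0.36
pan base top 0.176
pan [(array([ 0.6577, -0.0449,  0.0787]), 0.71)]
honey_jar [(array([ 0.3617, -0.5271,  0.1228]), 0.59)]
spoon [(array([ 0.3881, -0.2673,  0.0681]), 0.67)]
lid [(array([ 0.4786, -0.3408,  0.1836]), 0.91)]
```

Emit:
servo_tool:
  moves:
    - [[0,0,-0.02],0,0.5]
    - [[0,0,-0.02],0,0.5]
    - [[0,0,-0.02],0,0.5]
    - [[0,0,-0.02],0,0.5]
    - [[0,0,-0.02],0,0.5]

```text
clock: 24.82
position: [0.4813, -0.3361, 0.4736]
orientation: [-3.141, -0.018, -0.0]
contact_force: [-0.7, -0.4, -1.3]
grip_width: 0.497
finger_force: 0.0
```

```bash
python3 - <<'E'
from h import *
im=snap('side','s3.png').astype(int);o=cv2.imread('pics/s2.png').astype(int)
d=abs(im-o).max(2)[150:245,295:400];print('changed',(d>40).mean())
p=abs(im-cv2.imread('pics/hov.png').astype(int)).max(2)[265:355,185:280];print('pan changed',(p>40).mean())
if (d>40).mean()<.05: print(manip.finish_job())
E
```

```text
changed 0.0003007518796992481
pan changed 0.0
the job is handed in; nothing more can be done
None
```

Job handed in at about 25 s: the lid was propped on the box and released, regripped by its rim, then released in the free groove settled on both rails and leaning a few degrees; pan, jar and spoon showed no sign of having moved, but I viewed 11 pictures (limit 10), and one mistyped move shifted the gripped lid a few mm sideways while it was still propped.

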